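# Screw the lock ring onto the tube carousel

## Task

Pick up the knurled lock ring, set it over the threaded stud of the tube carousel and screw it on clockwise (seen from above), counting the turns: it takes about half a turn to just over one turn until the resistance rises. From there tighten it just snug, so that it stays clamped on the sprung carousel with about 8 to 18 N after you let go; do not drive it hard or force it down the thread, and leave the other things on the bench alone.

Things in the scene. Friction and masses are not known exactly. Their poses are not given: they have to be found in the camera images.
- lock_ring: Loose steel ring nut, knurled round outside, 41 mm diameter (grip anywhere round), 16 mm tall, 0.07-0.13 kg, flat on the bench, right way up. Origin: centre of its underside, z up. Through bore 28 mm; three steel lugs (2.4 mm thick, 120 degrees apart, axes 6 mm above the underside, one along +x) leave a 20 mm circle free. It, the spacer and the stopper exchange places at random.
- drive: Fixed drive unit: white round housing 140 mm across, 60 mm tall, small switch panel on its -x side. Origin: centre of its underside, z up. On top the grey carousel disc (120 mm across, low tube caps at 49 mm radius) bears a 38 mm metal boss, 10 mm proud: its flat top, round the stud, is the face the ring seats on. The hub is height-adjustable: that face lies anywhere 88 to 94 mm above the origin and must be felt.
- stud_tip (a point): Centre of the top of the upright stud, 119 mm above the drive unit's origin, on its axis. Core 19 mm diameter, the last 7 mm tapered to 10 mm. The carousel under the ring yields on a stiff spring, 1 mm per 8 N, 4 mm at most: from first touch the turning moment climbs softly, about 0.01 N m per N of clamping, to 12 N some 50 to 90 degrees later; before, it is near 0.
- spacer: Plain flat steel ring, 42 mm diameter, 8 mm tall, origin under its centre. Leave alone.
- stopper: Tapered grey silicone stopper, 42 mm wide at the top, 26 mm tall, origin under its centre. Leave alone.
- tube_rack: Orange microtube rack 70 x 160 x 34 mm, origin under its centre. Leave alone.
- jar: Glass jar, 66 mm diameter, 85 mm tall, origin under its centre. Leave alone.
- reagent: Glass bottle with blue cap, 70 mm diameter, 140 mm tall, origin under its centre. Leave alone.
- slide_box: White box 100 x 130 x 35 mm, origin under its centre. Leave alone.
- marker: Blue marker pen, 120 mm long, 12 mm thick, lying. Leave alone.
- tin: White tin 90 mm diameter, 92 mm tall, origin under its centre. Leave alone.
- thread_top (a point): On the stud's axis, 112 mm above the drive unit's origin: top of the thread. Right-hand, three-start, 25 mm over its ribs, lead 18 mm a turn (20 degrees clockwise from above = 1 mm down), axial play about 0.8 mm. Set on it at any yaw, the ring rests with its underside 5 to 11 mm below this point, and keeps its place on the thread when let go (high friction).
Not all that is in view belongs to the job. Leave any blue or turquoise look-alike of the lock_ring alone.

How it is judged:
By the outcome, as a careful person would: the job done as asked, in the order asked, and still so for the second after the job is handed in, with the robot touching nothing.
It also fails if it takes over 67 s, if anything falls off the work surface, if the arm or the gripper's body presses on something with over 40 N, if the wrist force passes 120 N, or if a joint passes its speed limit or range.

## Robot

A 6-joint arm with a two-finger parallel gripper is mounted at the origin on the work surface. World frame = base frame: x ahead of the robot, y to its left, z up, the work surface at z = 0. Lengths are in m, angles in rad, forces in N, time in s.
With the tool pointing down it reaches from about 0.375 to 0.9 m from the base axis. Payload 3.1 kg.
Tool frame: the origin (TCP) lies at the centre of the arm's flange, where the gripper is bolted on; the fingertips stand 182 mm ahead of it and the grasp point (between the pads) lies 164 mm ahead of it; z points along the fingers, y is the line along which they close (so a half turn about z gives the same grasp; the last joint's range is limited). The gripper opens to 87 mm and grips with 3 to 60 N. Pads are 19 mm wide; open, the fingers measure 117 mm over their backs; the gripper's body (75 mm by 190 mm) begins 51 mm behind the grasp point.
Start: joints at [1.03, 0.527, 1.433, -0, 1.181, -0.178], TCP at [0.222, 0.584, 0.405] pointing down, gripper open.
Joint ranges: [-3.08, 3.08], [-0.75, 2.2], [0.22, 2.44], [-1.43, 4.57], [0, 2.65], [-2.85, 2.85]. Speed limits (rad/s): [2.79, 2.79, 3.14, 3.14, 3.14, 3.14].

## Interface

Orientations are given as a unit quaternion [x, y, z, w].
In Python, from rig import * gives the robot as it stands.
- The arm moves only by the tool move_arm, never from a script. Its argument "commands" is a list that holds one entry, the list of rows, each a list of 6 numbers: the shift along the tool's x, y, z in units of 40 mm (1.0 is 40 mm), then the turn, a rotation vector about the tool's x, y, z in rad. A call has 1 to 12 rows; each row is the pose to reach, as a shift and turn from the pose commanded when the call began, along the tool's axes at that moment; what a row does not reach only later rows make up. A row lasts 1/8 s, in which the tool goes at most 62.5 mm and 10.7 degrees, less where a joint would pass 70% of its speed; a pose out of reach is approached as far as the arm can. A call with a gripper value outside its range is refused whole. "claw" is the closure, from -1 (fully open) to 1 (shut), so that 0 is half open, set as the call begins (left out, the last holds). The fingers move at their own pace and stop on an object; "squeeze" is the grip in N (left out, the last holds). Time passes only in rows, so rows that repeat a pose let the fingers close. It gives the time, the measured TCP pose, the force, the opening and the grip force at its end, in the units of the state.
- get_obs(): the state, without advancing time (a new reading comes with each control period).
- camera(name): name is "scene" or "top"; returns a dict with "pixels" (480x640x3 uint8, blue, green, red), "range_z" (480x640 float32, m along the optical axis (not along the pixel's ray), 0 where there is no reading), "camera_matrix" (3x3 intrinsics, pixels), "extrinsics" (4x4, takes a point from world to camera coordinates). Camera axes: x right, y up, looking along -z (the intrinsics and any distortion apply to the point x, -y, -z); pixel columns grow to the right and rows downward; lengths in m; the calibration is good to about 2 mm. A picture is of the moment at which its call begins.
- hand_in(): hands the job in; it is judged then, once.
The state is a dict: "time": time; "q": joint angles; "joint_velocities": joint speeds; "joint_torque": joint torques, N m; "position": TCP position; "tool_rot": TCP orientation; "ft_force": force on the tool from outside, world axes, zero at the start; "moment": the same for the moment, N m; "grip_width": finger opening in m; "grip_force": force on a finger pad.
Only numpy, scipy, OpenCV 4.12 (cv2) and the standard library are available. Lean on these libraries where they do the work, as an engineer would, in place of code of your own. Each camera call takes 0.05 s, during which the arm holds its last target. There are 200 camera calls.

## Working session

There is one attempt and no reset: what is moved stays moved. The work goes in short steps, Python scripts to look and compute and a tool call to move; the robot and the scene stay as the last step left them, time stands still between calls to the robot, and variables do not carry over. Pictures are saved under pics/ and viewed, at most 10 in all, crops included, and the job is handed in when it is done.

Besides the shell and the picture viewer there is one more tool, called as a command line: name --argument value ..., lists and objects as JSON in quotes. move_arm: Moves the arm, as the interface text tells. Its arguments: {"type":"object","properties":{"commands":{"type":"array","items":{"type":"array","items":{"type":"array","items":{"type":"number"}}}},"claw":{"type":"number"},"squeeze":{"type":"number"}},"required":["commands"]}

```bash
mkdir -p pics; ls; python3 - <<'E'
from rig import *
import cv2,numpy as np
o=get_obs(); print({k:np.round(v,3).tolist() for k,v in o.items()})
for n in("top","scene"):
    c=camera(n); cv2.imwrite(f"pics/{n}0.png",c["pixels"]); np.savez(f"{n}0.npz",**c); print(c["camera_matrix"],c["extrinsics"], c.keys())
E
```

```text
pics
{'time': 0.0, 'q': [1.029, 0.528, 1.434, -0.0, 1.181, -0.179], 'joint_velocities': [0.002, -0.0, 0.001, 0.001, 0.0, -0.001], 'joint_torque': [-0.0, -44.004, -17.659, 0.063, 0.058, -0.0], 'position': [0.222, 0.584, 0.404], 'tool_rot': [0.18, 0.984, -0.001, -0.0], 'ft_force': [0.628, 0.951, 0.498], 'moment': [-0.008, -0.005, 0.008], 'grip_force': 0.0, 'grip_width': 0.087}
[[477.47295805   0.         312.86382853]
 [  0.         477.47295805 244.78635679]
 [  0.           0.           1.        ]] [[ 0.09313634 -0.99563088  0.0066918  -0.07148969]
 [ 0.96856433  0.09215741  0.23106308 -0.59387836]
 [-0.23067024 -0.01503893  0.97291576 -0.94542482]
 [ 0.          0.          0.          1.        ]] dict_keys(['pixels', 'range_z', 'camera_matrix', 'extrinsics'])
[[505.814017     0.         324.86177359]
 [  0.         505.814017   246.82006929]
 [  0.           0.           1.        ]] [[ 0.568359    0.82277433 -0.00323138 -0.30823396]
 [-0.59255992  0.41204908  0.69216205  0.28971053]
 [ 0.57082465 -0.39148175  0.7217349  -1.39973654]
 [ 0.          0.          0.          1.        ]] dict_keys(['pixels', 'range_z', 'camera_matrix', 'extrinsics'])
```

View pics/top0.png

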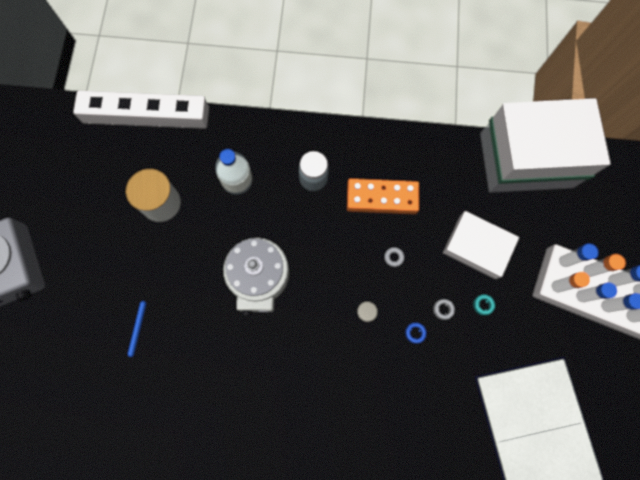

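View pics/scene0.png

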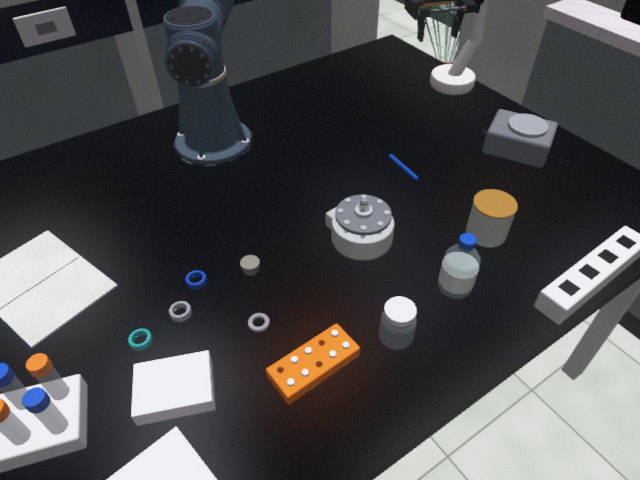

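The top view shows grey rings at (394,257) and (444,309), the stopper at (367,311), blue and turquoise decoys at (416,333) and (484,305), and the stud at about (253,265). In the scene view the grey rings are at (259,322) and (180,311), and the stud tip at (364,200).

```bash
cat > h.py <<'E'
import numpy as np,cv2
def pts(c,box):
    K,E=c["camera_matrix"],c["extrinsics"]; u0,v0,u1,v1=box
    v,u=np.mgrid[v0:v1,u0:u1]; z=c["range_z"][v0:v1,u0:u1]
    pc=np.stack([(u-K[0,2])/K[0,0]*z,-(v-K[1,2])/K[1,1]*z,-z],-1)
    return (pc-E[:3,3])@E[:3,:3], c["pixels"][v0:v1,u0:u1]
def ray(c,u,v,h):
    K,E=c["camera_matrix"],c["extrinsics"]; R=E[:3,:3]
    o=-R.T@E[:3,3]; d=R.T@np.array([(u-K[0,2])/K[0,0],-(v-K[1,2])/K[1,1],-1]); return o+d*(h-o[2])/d[2]
def tri(c1,p1,c2,p2):
    a,b=[ray(c1,*p1,h) for h in(0,.2)]; e,f=[ray(c2,*p2,h) for h in(0,.2)]
    A=np.stack([b-a,-(f-e)],1); s=np.linalg.lstsq(A,e-a,rcond=None)[0]
    return a+(b-a)*s[0], e+(f-e)*s[1]
E
python3 - <<'E'
from h import *
np.set_printoptions(precision=4,suppress=True)
t=np.load("top0.npz");s=np.load("scene0.npz")
for n,c,boxes in(("top",t,[(378,242,410,272),(428,294,460,324)]),("scene",s,[(242,308,275,338),(164,296,197,326)])):
  for b in boxes:
    P,I=pts(c,b); g=I.astype(int); m=((g.min(2)>80)).astype(np.uint8)
    cs=cv2.findContours(m,0,1)[0]; k=max(cs,key=cv2.contourArea)
    (u,v),(a,bb),_=cv2.minAreaRect(k); u+=b[0];v+=b[1]
    z=P[...,2]; zz=z[(m>0)]
    print(n,(u,v),"size",a,bb,"h pct",np.percentile(zz,[5,25,50,75,95]),"bench",np.median(z[m==0]),"ray",ray(c,u,v,.016),ray(c,u,v,.008))
for n,c,b in(("top",t,(215,230,295,315)),("scene",s,(325,190,400,262))):
    P,I=pts(c,b); z=P[...,2]; 
    print(n,"levels",np.histogram(z,np.arange(0,.13,.005)))
    print("tip hi", P[z>.11].mean(0) if (z>.11).any() else None,(z>.11).sum())
    vv,uu=np.where(z>.108); print("pix",uu.mean()+b[0],vv.mean()+b[1])
    cv2.imwrite(f"pics/d_{n}.png",cv2.resize(I,None,fx=5,fy=5,interpolation=2))
A=cv2.imread("pics/d_top.png");B=cv2.imread("pics/d_scene.png")
h=max(A.shape[0],B.shape[0]); C=[cv2.copyMakeBorder(i,0,h-i.shape[0],0,0,0) for i in(A,B)]
cv2.imwrite("pics/drive.png",np.hstack(C)); print(A.shape,B.shape)
E
```

```text
top (393.9999990463257, 256.49999809265137) size 19.28989028930664 18.657434463500977 h pct [-0.0012  0.0032  0.0071  0.0089  0.0113] bench 0.0004478435325690012 ray [ 0.6011 -0.1973  0.016 ] [ 0.6029 -0.1986  0.008 ]
top (444.0, 309.0) size 20.0 20.0 h pct [-0.0005  0.0048  0.0141  0.0167  0.0187] bench 0.00047420237389753317 ray [ 0.4947 -0.3121  0.016 ] [ 0.4957 -0.3143  0.008 ]
scene (258.5, 321.5) size 17.0 21.0 h pct [0.0037 0.0073 0.0086 0.0097 0.0116] bench 0.0011541218863291276 ray [ 0.6088 -0.1994  0.016 ] [ 0.6034 -0.1972  0.008 ]
scene (179.5, 310.5) size 19.0 21.0 h pct [0.0039 0.0106 0.0153 0.0171 0.0187] bench 0.0013499979243756974 ray [ 0.4987 -0.3125  0.016 ] [ 0.4922 -0.3115  0.008 ]
top levels (array([1755,   71,    8,   10,   20,   19,   25,   46,  136,  271,   42,
        272,  245,    5,    1,   39, 1321,  908,  146,   39,   10,   24,
         44,   39,    5]), array([0.   , 0.005, 0.01 , 0.015, 0.02 , 0.025, 0.03 , 0.035, 0.04 ,
       0.045, 0.05 , 0.055, 0.06 , 0.065, 0.07 , 0.075, 0.08 , 0.085,
       0.09 , 0.095, 0.1  , 0.105, 0.11 , 0.115, 0.12 , 0.125]))
tip hi [0.5    0.0737 0.3171] 112
pix 252.65 266.1666666666667
scene levels (array([1433,  184,   83,  107,  105,   96,  118,  111,  113,  155,  108,
        248,  427,   14,    3,   73,  596,  870,   96,   66,   21,   27,
         30,   32,    9]), array([0.   , 0.005, 0.01 , 0.015, 0.02 , 0.025, 0.03 , 0.035, 0.04 ,
       0.045, 0.05 , 0.055, 0.06 , 0.065, 0.07 , 0.075, 0.08 , 0.085,
       0.09 , 0.095, 0.1  , 0.105, 0.11 , 0.115, 0.12 , 0.125]))
tip hi [ 0.6667 -0.0085  0.2621] 90
pix 363.7647058823529 206.45098039215685
(425, 400, 3) (360, 375, 3)
```

View pics/drive.png

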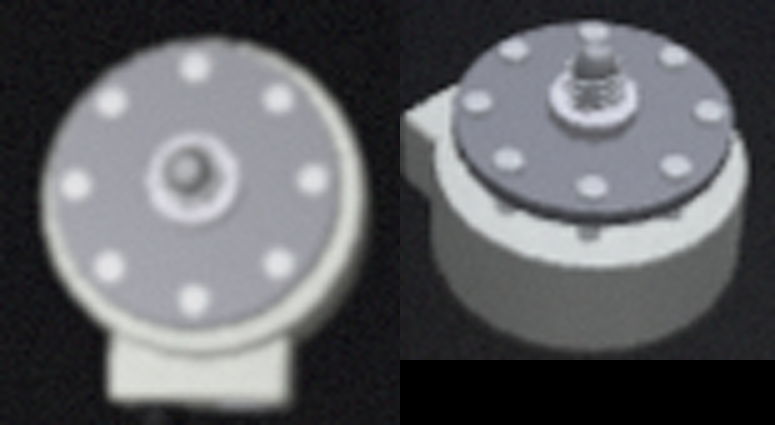

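The crop shows the carousel with the stud tip at about top (252.6,263.6) and scene (364,199). The 16 mm tall lock ring is the one at top (444,309).

```bash
python3 - <<'E'
from h import *
from scipy.optimize import least_squares
np.set_printoptions(precision=4,suppress=True)
t=np.load("top0.npz");s=np.load("scene0.npz")
for n,c,b,tip in(("top",t,(215,230,295,315),(252.6,263.4)),("scene",s,(325,180,400,262),(364,198.5))):
    P,I=pts(c,b);g=I.astype(int);z=P[...,2]
    # grey disc outline by depth+colour, ray on the disc plane
    m=((z>.078)&(z<.092)); q=P[m]; zd=np.median(q[:,2])
    k=max(cv2.findContours(m.astype(np.uint8),0,1)[0],key=cv2.contourArea); h=cv2.convexHull(k)
    e=cv2.fitEllipse(h); print(n,"disc z",zd,"ellipse",e,"ctr",ray(c,e[0][0]+b[0],e[0][1]+b[1],zd),"hull w",np.ptp(q[:,:2],0))
    w=np.array([ray(c,u+b[0],v+b[1],zd) for u,v in h[:,0]]); print(" circ",cv2.minEnclosingCircle(w[:,:2].astype(np.float32)))
    fb=m&(P[...,2]>0); print(" tip ray",ray(c,*tip,.119))
print(tri(t,(252.6,263.4),s,(364,198.5)))
for n,c,b in(("top",t,(428,294,460,324)),("scene",s,(164,296,197,326))):
    P,I=pts(c,b);z=P[...,2];m=(z>.012)&(z<.02)&(I.min(2)>60); q=P[m]
    f=least_squares(lambda p:np.hypot(q[:,0]-p[0],q[:,1]-p[1])-.0172,[.495,-.312],loss='soft_l1',f_scale=.002)
    print(n,"ring fit",f.x,len(q),q.min(0),q.max(0),(q.min(0)+q.max(0))/2)
E
```

```text
top disc z 0.08454866162268888 ellipse ((38.557594299316406, 36.70643997192383), (56.45237350463867, 57.79598617553711), 59.102848052978516) ctr [0.5364 0.1023 0.0845] hull w [0.1197 0.1188]
 circ ((0.5372424721717834, 0.10228010267019272), 0.06003210321068764)
 tip ray [0.5368 0.1003 0.119 ]
scene disc z 0.08538983759838897 ellipse ((37.677207946777344, 33.99671173095703), (40.190616607666016, 56.6314697265625), 93.3106918334961) ctr [0.5403 0.0988 0.0854] hull w [0.1225 0.1197]
 circ ((0.5388388633728027, 0.1010117307305336), 0.06303442269563675)
 tip ray [0.5323 0.1063 0.119 ]
(array([0.5359, 0.0996, 0.124 ]), array([0.5373, 0.1021, 0.1246]))
top ring fit [ 0.4957 -0.3109] 159 [ 0.4752 -0.3313  0.0121] [ 0.5171 -0.2907  0.0199] [ 0.4962 -0.311   0.016 ]
scene ring fit [ 0.4954 -0.312 ] 190 [ 0.4738 -0.3319  0.0121] [ 0.5154 -0.291   0.0197] [ 0.4946 -0.3115  0.0159]
```

```bash
cat > g.py <<'E'
import sys,numpy as np
from rig import get_obs
from scipy.spatial.transform import Rotation as R
def go(targets,cw=None,pos=None,rot=None):
    # targets: world TCP positions; heading (deg) of tool y wanted, tool straight down
    o=get_obs(); p=np.array(o["position"]) if pos is None else np.array(pos); r=R.from_quat(o["tool_rot"])
    hd=np.degrees(np.arctan2(*r.as_matrix()[[1,0],1])); print("t",round(o["time"],2),"q",np.round(o["q"],3),"p",np.round(p,4),"F",np.round(o["ft_force"],2),"M",np.round(o["moment"],3),"heading",round(hd,2),"w",round(o["grip_width"],4),"gf",round(o["grip_force"],1))
    for x,y,z,h in targets:
        a=np.radians(h); T=np.array([[-np.sin(a)*-1*-1,np.cos(a),0],[np.cos(a),np.sin(a),0],[0,0,-1]]).T if 0 else None
        yv=np.array([np.cos(a),np.sin(a),0]); zv=np.array([0,0,-1.]); xv=np.cross(yv,zv)
        T=R.from_matrix(np.stack([xv,yv,zv],1))
        print("row",np.round(r.inv().apply(np.array([x,y,z])-p)/.04,3).tolist(),"turn",np.round((r.inv()*T).as_rotvec(),4).tolist())
if __name__=="__main__": go([tuple(map(float,a.split(","))) for a in sys.argv[1:]])
E
python3 g.py .45,.1,.40,30 .4955,-.3115,.28,30
```

```text
t 0.1 q [ 1.03   0.528  1.434 -0.     1.181 -0.178] p [0.2216 0.5841 0.4039] F [0.55 0.11 0.56] M [ 0.009  0.017 -0.034] heading 69.21 w 0.0868 gf 0.0
row [-9.633, -9.287, 0.112] turn [-0.002, 0.0003, 0.6844]
row [-14.349, -18.496, 3.128] turn [-0.002, 0.0003, 0.6844]
```

move_arm --commands '[[[-9.6,-9.3,0.1,0,0,0.684],[-9.6,-9.3,0.1,0,0,0.684],[-9.6,-9.3,0.1,0,0,0.684],[-9.6,-9.3,0.1,0,0,0.684],[-9.6,-9.3,0.1,0,0,0.684],[-9.6,-9.3,0.1,0,0,0.684],[-9.6,-9.3,0.1,0,0,0.684],[-9.6,-9.3,0.1,0,0,0.684],[-12.4,-14.8,1.8,0,0,0.684],[-14.35,-18.5,3.1,0,0,0.684],[-14.35,-18.5,3.1,0,0,0.684],[-14.35,-18.5,3.1,0,0,0.684]]]' --claw -0.4 --squeeze 20

```text
time: 1.6
position: [0.4677, -0.1096, 0.3362]
tool_rot: [0.5, 0.866, 0.0, -0.0]
ft_force: [1.4, 0.4, -0.2]
grip_width: 0.061
grip_force: 0.0
```

```bash
python3 g.py .4955,-.3115,.24,30 .4955,-.3115,.186,30
```

```text
t 1.6 q [-0.464  0.442  1.859  0.     0.841 -0.987] p [ 0.4677 -0.1096  0.3362] F [ 1.41  0.37 -0.19] M [-0.067 -0.048 -0.028] heading 30.0 w 0.061 gf 0.0
row [-4.718, -1.921, 2.404] turn [0.0002, -0.0001, 0.0]
row [-4.718, -1.921, 3.754] turn [0.0002, -0.0001, 0.0]
```

move_arm --commands '[[[-4.718,-1.92,2.4,0,0,0],[-4.718,-1.92,2.4,0,0,0],[-4.718,-1.92,2.4,0,0,0],[-4.718,-1.92,2.4,0,0,0],[-4.718,-1.92,2.4,0,0,0],[-4.718,-1.92,2.4,0,0,0]]]'

```text
time: 2.35
position: [0.4952, -0.3086, 0.2406]
tool_rot: [0.5, 0.866, 0.0, -0.001]
ft_force: [-1.1, 1.8, -0.3]
grip_width: 0.0613
grip_force: 0.0
```

```bash
python3 - <<'E'
from rig import *
from h import *
c=camera("top"); d=camera("scene")
a=c["pixels"][264:354,390:490]; b=d["pixels"][260:360,120:240]
f=lambda i:cv2.resize(i,(390,330),interpolation=2)
cv2.imwrite("pics/grasp.png",np.hstack([f(a),f(b)]))
E
python3 g.py .4955,-.3115,.186,30
```

```text
t 2.45 q [-0.748  0.701  1.663  0.     0.779 -1.273] p [ 0.4955 -0.308   0.2413] F [-0.06 -0.34  0.79] M [-0.037 -0.014 -0.01 ] heading 30.1 w 0.0605 gf 0.0
row [-0.078, -0.044, 1.383] turn [-0.0001, -0.0009, 0.0017]
```

View pics/grasp.png

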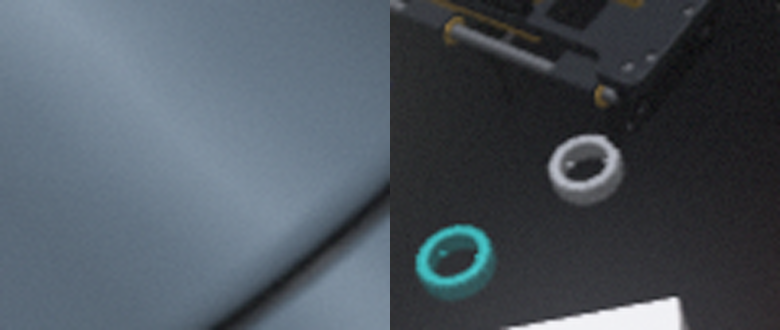

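Right half of the crop: the lock ring with its lugs is at scene (180,311), and the gripper body is above it. The fingers are not obvious, so I'll look at a wider crop.

```bash
python3 - <<'E'
from rig import *
from h import *
d=camera("scene"); o=get_obs(); p=np.array(o["position"])
K,E=d["camera_matrix"],d["extrinsics"]
im=cv2.resize(d["pixels"][150:350,80:320],None,fx=3,fy=3,interpolation=2)
im=cv2.convertScaleAbs(im,alpha=1.8,beta=20)
u=np.array([np.cos(np.pi/6),np.sin(np.pi/6),0])
for q in (p-[0,0,.182],p-[0,0,.182]+.03*u,p-[0,0,.182]-.03*u):
    c=E[:3,:3]@q+E[:3,3]; x=K[0,0]*c[0]/-c[2]+K[0,2]; y=K[1,1]*-c[1]/-c[2]+K[1,2]; print(x,y)
    cv2.circle(im,(int((x-80)*3),int((y-150)*3)),4,(0,0,255),1)
cv2.imwrite("pics/grasp2.png",im)
E
```

```text
176.22917601553115 294.4385290660227
189.33881678383312 299.8256684217308
163.36362325830464 289.15169269755575
```

View pics/grasp2.png

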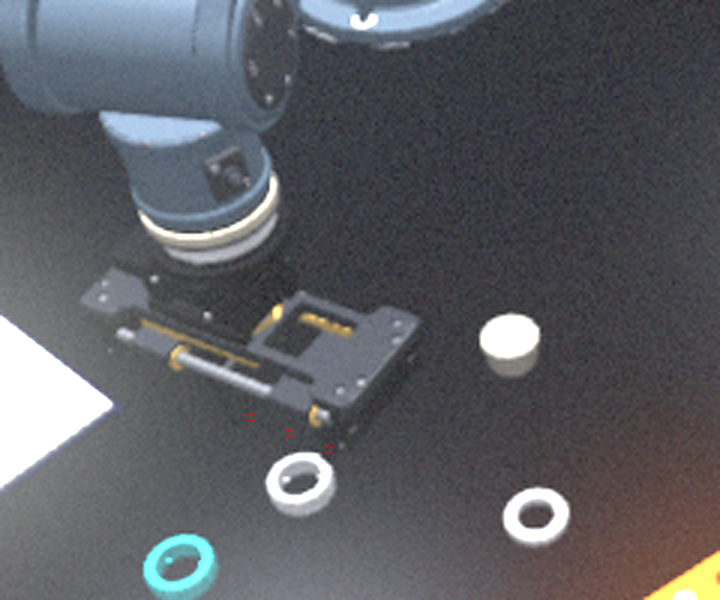

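The dark fingers blend into the bench, but the projected fingertips (crop 288,432) stand right above the ring. I'll descend now.

move_arm --commands '[[[-0.08,-0.045,0.7,0,0,0],[-0.08,-0.045,1.2,0,0,0],[-0.08,-0.045,1.38,0,0,0],[-0.08,-0.045,1.38,0,0,0],[-0.08,-0.045,1.38,0,0,0]]]'

```text
time: 3.12
position: [0.496, -0.313, 0.1866]
tool_rot: [0.5, 0.866, -0.0, 0.001]
ft_force: [0.8, 0.1, -0.7]
grip_width: 0.0609
grip_force: 0.0
```

```bash
python3 g.py .4955,-.3115,.186,30
```

```text
t 3.12 q [-0.753  0.794  1.671  0.     0.676 -1.278] p [ 0.496  -0.313   0.1866] F [ 0.8   0.08 -0.66] M [-0.039  0.052  0.01 ] heading 30.05 w 0.0609 gf 0.0
row [0.04, 0.008, 0.014] turn [0.0005, 0.0015, 0.0009]
```

move_arm --commands '[[[0,0,0,0,0,0],[0,0,0,0,0,0],[0,0,0,0,0,0],[0,0,0,0,0,0],[0,0,0,0,0,0],[0,0,0,0,0,0]]]' --claw 1 --squeeze 25

```text
time: 3.88
position: [0.4958, -0.3132, 0.1859]
tool_rot: [0.5, 0.866, -0.0, 0.0]
ft_force: [-0.9, 1.3, 3.7]
grip_width: 0.0402
grip_force: 25.0
```

```bash
python3 g.py .4955,-.3115,.186,30; python3 g.py .4955,-.3115,.186,30|head -1
```

```text
t 3.88 q [-0.754  0.795  1.671 -0.     0.676 -1.278] p [ 0.4958 -0.3132  0.1859] F [-0.87  1.27  3.7 ] M [ 0.03   0.076 -0.048] heading 30.02 w 0.0402 gf 25.0
row [0.04, 0.016, -0.002] turn [0.0001, 0.0004, 0.0004]
t 3.88 q [-0.754  0.795  1.671 -0.     0.676 -1.278] p [ 0.4958 -0.3132  0.1859] F [-0.87  1.27  3.7 ] M [ 0.03   0.076 -0.048] heading 30.02 w 0.0402 gf 25.0
```

```bash
python3 g.py .4955,-.3115,.33,30 .537,.101,.33,154
```

```text
t 3.88 q [-0.754  0.795  1.671 -0.     0.676 -1.278] p [ 0.4958 -0.3132  0.1859] F [-0.87  1.27  3.7 ] M [ 0.03   0.076 -0.048] heading 30.02 w 0.0402 gf 25.0
row [0.039, 0.016, -3.602] turn [0.0001, 0.0004, 0.0004]
row [8.449, 6.074, -3.605] turn [-0.0004, 0.0004, -2.1638]
```

move_arm --commands '[[[0,0,-0.8,0,0,0],[0,0,-2.2,0,0,0],[0.4,0.3,-3.6,0,0,-0.18],[8.45,6.07,-3.6,0,0,-0.36],[8.45,6.07,-3.6,0,0,-0.54],[8.45,6.07,-3.6,0,0,-0.72],[8.45,6.07,-3.6,0,0,-0.9],[8.45,6.07,-3.6,0,0,-1.08],[8.45,6.07,-3.6,0,0,-1.26],[8.45,6.07,-3.6,0,0,-1.44],[8.45,6.07,-3.6,0,0,-1.62],[8.45,6.07,-3.6,0,0,-1.8]]]'

```text
time: 5.38
position: [0.5363, 0.1018, 0.3289]
tool_rot: [-0.371, 0.929, 0.0, -0.001]
ft_force: [-0.7, -0.8, -1.2]
grip_width: 0.0405
grip_force: 25.0
```

move_arm --commands '[[[0,0,0,0,0,-0.18],[0,0,0,0,0,-0.36],[0,0,0,0,0,-0.36],[0,0,0,0,0,-0.36],[0,0,0,0,0,-0.36],[0,0,0,0,0,-0.36]]]'

```text
time: 6.12
position: [0.5368, 0.101, 0.3296]
tool_rot: [-0.528, 0.849, 0.0, -0.0]
ft_force: [-0.1, 0.2, -1.5]
grip_width: 0.0405
grip_force: 25.0
```

```bash
python3 g.py .537,.101,.33,154
python3 - <<'E'
from rig import *
from h import *
d=camera("scene"); c=camera("top")
f=lambda i:cv2.resize(i,(400,400),interpolation=2)
cv2.imwrite("pics/over.png",cv2.convertScaleAbs(np.hstack([f(c["pixels"][210:310,200:300]),f(d["pixels"][150:250,310:410])]),alpha=1.5,beta=15))
print(get_obs()["ft_force"],get_obs()["moment"])
E
```

```text
t 6.12 q [-0.019  0.525  1.704 -0.     0.912 -2.702] p [0.5368 0.101  0.3296] F [-0.06  0.18 -1.53] M [ 0.093  0.073 -0.019] heading 153.74 w 0.0405 gf 25.0
row [-0.002, -0.005, -0.01] turn [0.0001, -0.0001, -0.0045]
[ 0.43715098 -0.0472646  -0.28077172] [ 0.09961231  0.05189346 -0.02603659]
```

View pics/over.png

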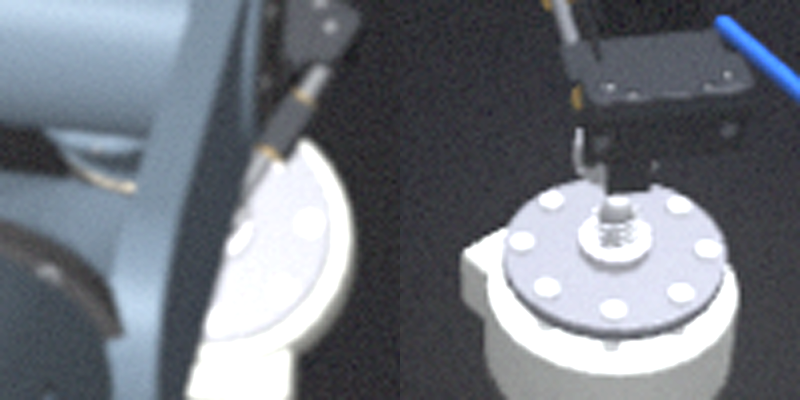

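The ring hangs between the fingers above the stud (scene crop: ring about (585,160), stud tip (614,200)). I'll lower it and feel for contact.

move_arm --commands '[[[0,0,0.4,0,0,0],[0,0,0.7,0,0,0],[0,0,0.8,0,0,0],[0,0,0.85,0,0,0],[0,0,0.88,0,0,0],[0,0,0.9,0,0,0],[0,0,0.9,0,0,0]]]'

```text
time: 7.1
position: [0.537, 0.1012, 0.294]
tool_rot: [-0.528, 0.849, -0.0, 0.001]
ft_force: [0.7, 1.8, 0.3]
grip_width: 0.0407
grip_force: 25.0
```

```bash
python3 g.py .537,.101,.29,154
```

```text
t 7.1 q [-1.800e-02  5.810e-01  1.730e+00  1.000e-03  8.290e-01 -2.703e+00] p [0.537  0.1012 0.294 ] F [0.69 1.82 0.35] M [ 0.424 -0.076 -0.033] heading 153.77 w 0.0407 gf 25.0
row [0.005, -0.002, 0.1] turn [-0.001, 0.001, -0.004]
```

move_arm --commands '[[[-0.018,0.009,0.02,0,0,0],[-0.018,0.009,0.04,0,0,0],[-0.018,0.009,0.06,0,0,0],[-0.018,0.009,0.08,0,0,0],[-0.018,0.009,0.08,0,0,0]]]'

```text
time: 7.72
position: [0.5367, 0.1019, 0.2909]
tool_rot: [-0.528, 0.849, 0.0, 0.0]
ft_force: [-1.7, 1.5, 5.5]
grip_width: 0.0402
grip_force: 25.0
```

```bash
python3 g.py .537,.101,.29,154
```

```text
t 7.72 q [-0.017  0.586  1.732  0.     0.823 -2.701] p [0.5367 0.1019 0.2909] F [-1.68  1.47  5.45] M [0.347 0.297 0.034] heading 153.78 w 0.0402 gf 25.0
row [0.016, -0.016, 0.023] turn [0.0, 0.0001, -0.0038]
```

move_arm --commands '[[[-0.005,0.012,0.004,0,0,0.12],[-0.009,0.024,0.013,0,0,0.24],[-0.009,0.024,0.022,0,0,0.36],[-0.009,0.024,0.03,0,0,0.48],[-0.009,0.024,0.038,0,0,0.6],[-0.009,0.024,0.047,0,0,0.72],[-0.009,0.024,0.047,0,0,0.72]]]'

```text
time: 8.6
position: [0.5365, 0.1027, 0.2889]
tool_rot: [-0.196, 0.981, -0.0, 0.001]
ft_force: [0.1, 1.6, 3.4]
grip_width: 0.0405
grip_force: 25.0
```

```bash
python3 g.py .537,.101,.29,154|head -1
```

```text
t 8.6 q [-0.016  0.589  1.734  0.     0.817 -1.981] p [0.5365 0.1027 0.2889] F [0.08 1.58 3.37] M [ 0.391 -0.091 -0.035] heading 112.61 w 0.0405 gf 25.0
```

move_arm --commands '[[[-0.004,0.008,0.009,0,0,0.12],[-0.007,0.016,0.017,0,0,0.24],[-0.007,0.016,0.026,0,0,0.36],[-0.007,0.016,0.034,0,0,0.48],[-0.007,0.016,0.043,0,0,0.6],[-0.007,0.016,0.052,0,0,0.72],[-0.007,0.016,0.06,0,0,0.84],[-0.007,0.016,0.069,0,0,0.96],[-0.007,0.016,0.077,0,0,1.08],[-0.007,0.016,0.086,0,0,1.2],[-0.007,0.016,0.086,0,0,1.2]]]'

```text
time: 9.98
position: [0.5369, 0.103, 0.2855]
tool_rot: [0.391, 0.92, 0.0, 0.001]
ft_force: [2.3, -0.3, 3.5]
grip_width: 0.0403
grip_force: 25.0
```

```bash
python3 g.py .537,.101,.29,154|head -1
```

```text
t 9.97 q [-1.500e-02  5.950e-01  1.736e+00 -1.000e-03  8.090e-01 -7.810e-01] p [0.5369 0.103  0.2855] F [ 2.27 -0.31  3.52] M [-0.017 -0.323  0.024] heading 43.96 w 0.0403 gf 25.0
```

move_arm --commands '[[[0,0,0.009,0,0,0.12],[0,0,0.017,0,0,0.24],[0,0,0.026,0,0,0.36],[0,0,0.034,0,0,0.48],[0,0,0.043,0,0,0.6],[0,0,0.052,0,0,0.72],[0,0,0.06,0,0,0.84],[0,0,0.06,0,0,0.84]]]'

```text
time: 10.98
position: [0.5367, 0.1029, 0.283]
tool_rot: [0.732, 0.681, 0.0, 0.001]
ft_force: [1.9, -1.1, 3.1]
grip_width: 0.0405
grip_force: 25.0
```

```bash
python3 g.py .537,.101,.29,154|head -1
```

```text
t 10.97 q [-1.500e-02  5.990e-01  1.737e+00 -1.000e-03  8.040e-01  5.800e-02] p [0.5367 0.1029 0.283 ] F [ 1.88 -1.11  3.07] M [-0.309 -0.231 -0.055] heading -4.11 w 0.0405 gf 25.0
```

```bash
cat > avg.py <<'E'
from rig import *
import numpy as np
r=[]
for i in range(8):
    camera("top"); o=get_obs(); r.append([*o["ft_force"],*o["moment"],*o["position"]])
r=np.array(r); m=r.mean(0); s=r.std(0)
print("t",o["time"],"F",np.round(m[:3],2),"M",np.round(m[3:6],3),"sd",np.round(s[[2,5]],3),"p",np.round(m[6:],4),"q6",np.round(o["q"][5],4),"gf",o["grip_force"],o["grip_width"])
E
python3 avg.py
```

```text
t 11.375 F [ 2.23 -2.16  3.57] M [-0.497 -0.391 -0.018] sd [0.692 0.015] p [0.5366 0.1029 0.283 ] q6 0.0608 gf 25.00095561146736 0.040238509028727845
```

move_arm --commands '[[[0,0,0.009,0,0,0.12],[0,0,0.017,0,0,0.24],[0,0,0.026,0,0,0.36],[0,0,0.034,0,0,0.48],[0,0,0.043,0,0,0.6],[0,0,0.043,0,0,0.6]]]'

```text
time: 12.12
position: [0.5364, 0.1032, 0.2812]
tool_rot: [0.901, 0.433, 0.0, 0.0]
ft_force: [3.2, -0.9, 4.8]
grip_width: 0.04
grip_force: 25.0
```

```bash
python3 avg.py
```

```text
t 12.525 F [ 2.68 -1.74  5.01] M [-0.444 -0.46  -0.016] sd [0.346 0.018] p [0.5363 0.1032 0.2812] q6 0.6608 gf 25.001089624129236 0.04033919735390348
```

move_arm --commands '[[[0,0,0.007,0,0,0.12],[0,0,0.014,0,0,0.24],[0,0,0.021,0,0,0.36],[0,0,0.021,0,0,0.36]]]'

```text
time: 13.02
position: [0.5358, 0.1034, 0.2801]
tool_rot: [0.964, 0.264, -0.0, -0.0]
ft_force: [1.6, -1.6, 5.4]
grip_width: 0.0404
grip_force: 25.0
```

```bash
python3 avg.py
```

```text
t 13.425 F [ 1.8  -1.46  4.96] M [-0.344 -0.257 -0.037] sd [0.652 0.019] p [0.5357 0.1034 0.2801] q6 1.0208 gf 25.001162476837635 0.04058830475376286
```

move_arm --commands '[[[0,0,0.008,0,0,0.12],[0,0,0.016,0,0,0.24],[0,0,0.024,0,0,0.36],[0,0,0.024,0,0,0.36]]]'

```text
time: 13.92
position: [0.5358, 0.1036, 0.2793]
tool_rot: [0.996, 0.087, -0.0, -0.0]
ft_force: [2.1, -0.5, 6.1]
grip_width: 0.0402
grip_force: 25.0
```

```bash
python3 avg.py
```

```text
t 14.325 F [ 2.05 -0.67  5.81] M [-0.209 -0.216 -0.038] sd [0.465 0.027] p [0.5358 0.1035 0.2793] q6 1.3807 gf 25.000992938876152 0.04016018308720418
```

move_arm --commands '[[[0,0,0.008,0,0,0.12],[0,0,0.016,0,0,0.24],[0,0,0.024,0,0,0.36],[0,0,0.024,0,0,0.36]]]'

```text
time: 14.82
position: [0.5359, 0.1037, 0.2787]
tool_rot: [0.996, -0.093, -0.0, -0.0]
ft_force: [1.9, 0.2, 7.3]
grip_width: 0.0402
grip_force: 25.0
```

```bash
python3 avg.py
```

```text
t 15.225 F [ 1.77 -0.02  7.75] M [-0.075 -0.137 -0.063] sd [0.46  0.018] p [0.5359 0.1037 0.2787] q6 1.7408 gf 25.001352857798338 0.04004858736119739
```

move_arm --commands '[[[0,0,0.004,0,0,0.12],[0,0,0.009,0,0,0.24],[0,0,0.014,0,0,0.36],[0,0,0.014,0,0,0.36]]]'

```text
time: 15.72
position: [0.5357, 0.1037, 0.2783]
tool_rot: [0.963, -0.269, -0.0, -0.0]
ft_force: [1.0, -0.2, 9.7]
grip_width: 0.0405
grip_force: 25.0
```

```bash
python3 avg.py
```

```text
t 16.125 F [ 1.12 -0.14  9.69] M [-0.048 -0.003 -0.093] sd [0.442 0.032] p [0.5357 0.1037 0.2783] q6 2.1009 gf 25.001482805237174 0.040417195675112504
```

move_arm --commands '[[[0,0,-0.01,0,0,0],[0,0,-0.02,0,0,0],[0,0,-0.02,0,0,0]]]'

```text
time: 16.5
position: [0.5357, 0.1037, 0.2787]
tool_rot: [0.963, -0.269, -0.001, -0.0]
ft_force: [1.5, -1.3, 6.3]
grip_width: 0.0401
grip_force: 25.0
```

```bash
python3 avg.py; python3 -c "
from rig import *;print(get_obs()['joint_torque'])"
```

```text
t 16.9 F [1.83 0.01 6.7 ] M [-0.062 -0.143 -0.04 ] sd [0.524 0.024] p [0.5357 0.1037 0.2787] q6 2.1007 gf 25.001068781130016 0.04012726870741979
[ 2.75733070e-01 -3.71096706e+01 -8.72932523e+00 -3.87229215e-03
  4.39366652e-01 -4.76973702e-02]
```

move_arm --commands '[[[0,0,-0.01,0,0,0],[0,0,-0.02,0,0,0],[0,0,-0.02,0,0,0]]]'

```text
time: 17.27
position: [0.5358, 0.1036, 0.279]
tool_rot: [0.963, -0.269, -0.001, -0.0]
ft_force: [2.0, 1.4, 3.2]
grip_width: 0.0406
grip_force: 25.0
```

```bash
python3 avg.py
```

```text
t 17.675 F [1.71 2.52 2.53] M [ 0.444 -0.105  0.025] sd [0.325 0.03 ] p [0.5358 0.1036 0.279 ] q6 2.1015 gf 25.00065675470978 0.039937135954780885
```

move_arm --commands '[[[0,0,-0.01,0,0,0],[0,0,-0.02,0,0,0],[0,0,-0.02,0,0,0]]]'

```text
time: 18.05
position: [0.5357, 0.1033, 0.2795]
tool_rot: [0.963, -0.269, -0.001, 0.0]
ft_force: [1.2, 2.5, -3.5]
grip_width: 0.0404
grip_force: 25.0
```

```bash
python3 avg.py
```

```text
t 18.45 F [ 1.37  3.35 -5.58] M [ 0.616 -0.072  0.042] sd [0.883 0.036] p [0.5357 0.1033 0.2796] q6 2.1015 gf 24.997890684753656 0.04001028268155822
```

move_arm --commands '[[[0,0,0.012,0,0,0],[0,0,0.018,0,0,0.12],[0,0,0.026,0,0,0.24],[0,0,0.03,0,0,0.3],[0,0,0.03,0,0,0.3]]]'

```text
time: 19.08
position: [0.5362, 0.1031, 0.2788]
tool_rot: [0.912, -0.41, 0.0, 0.0]
ft_force: [0.5, 2.3, -5.4]
grip_width: 0.0402
grip_force: 25.0
```

```bash
python3 avg.py
```

```text
t 19.475 F [ 1.42  1.97 -6.8 ] M [ 0.376 -0.12  -0.019] sd [0.698 0.022] p [0.5362 0.1031 0.2788] q6 2.4014 gf 24.998325034976006 0.04031865715497702
```

move_arm --commands '[[[0,0,0.01,0,0,0],[0,0,0.02,0,0,0],[0,0,0.02,0,0,0.06],[0,0,0.02,0,0,0.06]]]'

```text
time: 19.98
position: [0.5361, 0.1032, 0.2785]
tool_rot: [0.899, -0.437, 0.0, 0.0]
ft_force: [1.1, 1.6, -1.2]
grip_width: 0.0404
grip_force: 25.0
```

```bash
python3 avg.py
```

```text
t 20.375 F [0.39 0.6  1.01] M [ 0.145  0.146 -0.048] sd [0.778 0.022] p [0.5361 0.1032 0.2784] q6 2.4614 gf 25.000405604951084 0.04032408502447127
```

move_arm --commands '[[[0,0,0,0,0,0],[0,0,0,0,0,0],[0,0,0,0,0,0],[0,0,0,0,0,-0.18],[0,0,0,0,0,-0.36],[0,0,0,0,0,-0.54],[0,0,0,0,0,-0.72],[0,0,0,0,0,-0.9],[0,0,0,0,0,-1.08],[0,0,0,0,0,-1.26],[0,0,0,0,0,-1.4],[0,0,0,0,0,-1.4]]]' --claw -0.35

```text
time: 21.88
position: [0.536, 0.1033, 0.278]
tool_rot: [0.97, 0.244, -0.0, -0.0]
ft_force: [0.2, -0.4, 0.0]
grip_width: 0.0588
grip_force: 0.0
```

```bash
python3 avg.py; python3 - <<'E'
from rig import *
from h import *
d=camera("scene")
cv2.imwrite("pics/rel.png",cv2.convertScaleAbs(cv2.resize(d["pixels"][140:260,300:420],(600,600),interpolation=2),alpha=1.5,beta=15))
E
```

```text
t 22.275 F [ 0.01 -0.12  0.39] M [-0.077  0.128 -0.008] sd [0.288 0.02 ] p [0.5361 0.1033 0.278 ] q6 1.062 gf 0.0 0.05881423997865068
```

View pics/rel.png

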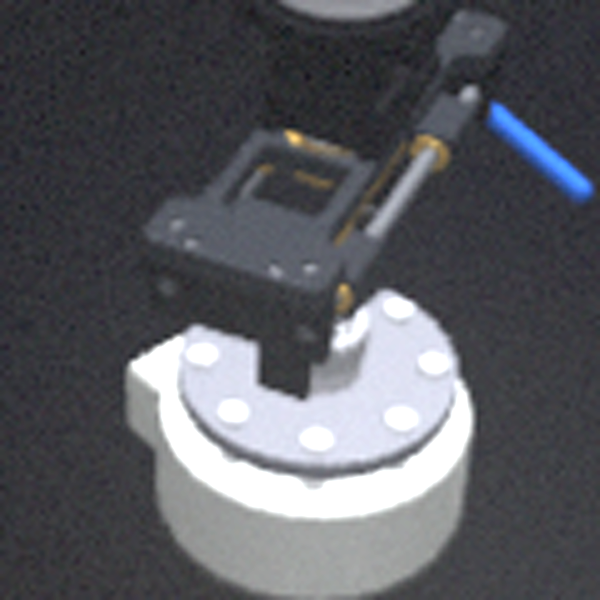

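Released, the ring stays in place on the boss (crop about (340,360)), clear of the fingers. I'll regrip and feel the torque.

move_arm --commands '[[[0,0,0,0,0,0],[0,0,0,0,0,0],[0,0,0,0,0,0],[0,0,0,0,0,0]]]' --claw 1 --squeeze 25

```text
time: 22.82
position: [0.5365, 0.1026, 0.2781]
tool_rot: [0.97, 0.245, 0.0, 0.001]
ft_force: [0.8, -5.6, -1.2]
grip_width: 0.0405
grip_force: 25.0
```

```bash
python3 avg.py
```

```text
t 23.225 F [ 1.42 -5.05 -0.65] M [-0.956 -0.031 -0.052] sd [0.346 0.03 ] p [0.5365 0.1026 0.2781] q6 1.0616 gf 24.99995157122612 0.03995391447563081
```

move_arm --commands '[[[0,0,0.003,0,0,0.04],[0,0,0.006,0,0,0.08],[0,0,0.009,0,0,0.12]]]'

```text
time: 23.6
position: [0.5365, 0.1031, 0.278]
tool_rot: [0.983, 0.186, 0.001, 0.0]
ft_force: [1.2, -2.7, 0.3]
grip_width: 0.0407
grip_force: 25.0
```

```bash
python3 g.py|head -1; python3 avg.py
```

```text
t 23.6 q [-1.500e-02  6.070e-01  1.741e+00 -1.000e-03  7.930e-01  1.182e+00] p [0.5365 0.1031 0.278 ] F [ 1.24 -2.72  0.28] M [-0.499 -0.073  0.232] heading -68.55 w 0.0407 gf 25.0
t 24.0 F [ 1.89 -3.15  0.03] M [-0.654 -0.18   0.057] sd [0.394 0.036] p [0.5365 0.1031 0.2779] q6 1.1813 gf 24.999970346689224 0.04048483259847792
```

move_arm --commands '[[[-0.005,0.012,0.003,0,0,0.04],[-0.005,0.012,0.006,0,0,0.08],[-0.005,0.012,0.009,0,0,0.12]]]'

```text
time: 24.38
position: [0.5366, 0.1031, 0.2778]
tool_rot: [0.992, 0.127, 0.001, -0.0]
ft_force: [1.7, -1.9, 0.5]
grip_width: 0.041
grip_force: 25.0
```

```bash
sed -i 's/^r=np.array/print("Mz",[round(float(x[5]),3) for x in r]);r=np.array/' avg.py; python3 g.py|head -1; python3 avg.py
```

```text
t 24.38 q [-1.500e-02  6.070e-01  1.741e+00  1.000e-03  7.910e-01  1.301e+00] p [0.5366 0.1031 0.2778] F [ 1.73 -1.89  0.54] M [-0.299 -0.304  0.28 ] heading -75.41 w 0.041 gf 25.0
Mz [0.121, 0.116, 0.095, 0.145, 0.11, 0.169, 0.138, 0.117]
t 24.775 F [ 3.7  -0.7   0.54] M [-0.165 -0.443  0.126] sd [0.983 0.022] p [0.5366 0.103  0.2776] q6 1.3002 gf 25.00022381544113 0.04040564978423846
```

move_arm --commands '[[[0,0,0.01,0,0,0],[0,0,0.02,0,0,0],[0,0,0.02,0,0,0]]]'

```text
time: 25.15
position: [0.5365, 0.103, 0.2774]
tool_rot: [0.992, 0.127, 0.001, -0.0]
ft_force: [3.5, 0.9, 5.9]
grip_width: 0.0405
grip_force: 25.0
```

```bash
python3 avg.py
```

```text
Mz [0.12, 0.133, 0.156, 0.145, 0.143, 0.167, 0.139, 0.133]
t 25.55 F [3.4  0.77 5.96] M [ 0.163 -0.451  0.142] sd [0.528 0.014] p [0.5365 0.103  0.2774] q6 1.3004 gf 25.001015961170197 0.040597001854433226
```

move_arm --commands '[[[0,0,0.01,0,0,0],[0,0,0.02,0,0,0],[0,0,0.02,0,0,0]]]'

```text
time: 25.92
position: [0.5365, 0.103, 0.2772]
tool_rot: [0.992, 0.127, 0.001, -0.0]
ft_force: [2.6, 1.2, 9.7]
grip_width: 0.0405
grip_force: 25.0
```

```bash
python3 avg.py
```

```text
Mz [0.134, 0.121, 0.1, 0.211, 0.127, 0.172, 0.096, 0.101]
t 26.325 F [ 2.44  1.08 10.01] M [ 0.125 -0.259  0.133] sd [0.499 0.038] p [0.5365 0.103  0.2772] q6 1.3005 gf 25.001566261053085 0.04032240328016248
```

move_arm --commands '[[[0,0,0.01,0,0,0],[0,0,0.02,0,0,0],[0,0,0.02,0,0,0]]]'

```text
time: 26.7
position: [0.5365, 0.103, 0.2769]
tool_rot: [0.992, 0.127, 0.001, -0.0]
ft_force: [1.3, 0.7, 12.7]
grip_width: 0.0403
grip_force: 25.0
```

```bash
python3 avg.py
```

```text
Mz [0.145, 0.144, 0.173, 0.137, 0.148, 0.132, 0.14, 0.133]
t 27.1 F [ 1.21  0.8  14.05] M [ 0.12  -0.113  0.144] sd [0.626 0.012] p [0.5365 0.103  0.2769] q6 1.3005 gf 25.002287328243256 0.04086411737417776
```

move_arm --commands '[[[0,0,0.01,0,0,0],[0,0,0.02,0,0,0],[0,0,0.02,0,0,0]]]'

```text
time: 27.48
position: [0.5365, 0.1031, 0.2767]
tool_rot: [0.992, 0.127, 0.001, -0.0]
ft_force: [0.8, 0.9, 16.8]
grip_width: 0.0401
grip_force: 25.0
```

```bash
sed -i 's/round(m\[6:\],4)/round(m[6:],5)/' avg.py; python3 avg.py
```

```text
Mz [0.087, 0.129, 0.104, 0.064, 0.136, 0.062, 0.091, 0.11]
t 27.875 F [ 0.35  0.63 17.47] M [0.122 0.052 0.098] sd [0.436 0.026] p [0.53645 0.10303 0.27669] q6 1.3005 gf 25.002713799476624 0.04040328069365607
```

move_arm --commands '[[[0,0,-0.04,0,0,0],[0,0,-0.08,0,0,0],[0,0,-0.08,0,0,0]]]'

```text
time: 28.25
position: [0.5365, 0.103, 0.2775]
tool_rot: [0.992, 0.127, 0.001, -0.0]
ft_force: [5.7, 2.0, 3.1]
grip_width: 0.0406
grip_force: 25.0
```

```bash
python3 avg.py
```

```text
Mz [0.141, 0.147, 0.132, 0.117, 0.128, 0.122, 0.097, 0.06]
t 28.65 F [4.59 1.87 2.69] M [ 0.27  -0.69   0.118] sd [0.247 0.026] p [0.53657 0.10295 0.27748] q6 1.3006 gf 25.00037357211113 0.040921011350503876
```

move_arm --commands '[[[0,0,0,0,0,0.03],[0,0,0,0,0,0.06],[0,0,0,0,0,0.08],[0,0,0,0,0,0.08]]]'

```text
time: 29.15
position: [0.5364, 0.1029, 0.2774]
tool_rot: [0.996, 0.087, 0.001, -0.0]
ft_force: [4.3, 1.6, 2.3]
grip_width: 0.0403
grip_force: 25.0
```

```bash
python3 avg.py
```

```text
Mz [0.188, 0.159, 0.15, 0.232, 0.199, 0.145, 0.154, 0.22]
t 29.55 F [4.8  1.54 2.  ] M [ 0.253 -0.7    0.181] sd [0.435 0.031] p [0.53643 0.1029  0.27736] q6 1.3808 gf 25.000308752059937 0.040734943940121796
```

move_arm --commands '[[[0,0,0,0,0,0],[0,0,0,0,0,0],[0,0,0,0,0,0],[0,0,0,0,0,0],[0,0,-0.4,0,0,0],[0,0,-1.2,0,0,0],[0,0,-2.5,0,0,0],[0,0,-4,0,0,0],[0,0,-4,0,0,0]]]' --claw -0.35

```text
time: 30.68
position: [0.5372, 0.1029, 0.4439]
tool_rot: [0.996, 0.087, 0.007, 0.001]
ft_force: [0.7, -0.2, 0.1]
grip_width: 0.0584
grip_force: 0.0
```

```bash
python3 - <<'E'
from rig import *
from h import *
d=camera("scene"); o=get_obs(); print(o["time"],o["position"],o["ft_force"])
P,I=pts(d,(345,185,385,225)); print(np.histogram(P[...,2],np.arange(.07,.125,.003)))
cv2.imwrite("pics/end.png",cv2.convertScaleAbs(cv2.resize(d["pixels"][140:280,290:430],(600,600),interpolation=2),alpha=1.3,beta=10))
E
```

```text
30.725 [0.5362374  0.10282193 0.44094643] [0.16593679 0.27247393 0.63180384]
(array([  0,   0,   0,  90, 513, 160,  45,  14,  15,  26,  25,  22,  77,
        70,  22,  14,  19,   3]), array([0.07 , 0.073, 0.076, 0.079, 0.082, 0.085, 0.088, 0.091, 0.094,
       0.097, 0.1  , 0.103, 0.106, 0.109, 0.112, 0.115, 0.118, 0.121,
       0.124]))
```

View pics/end.png

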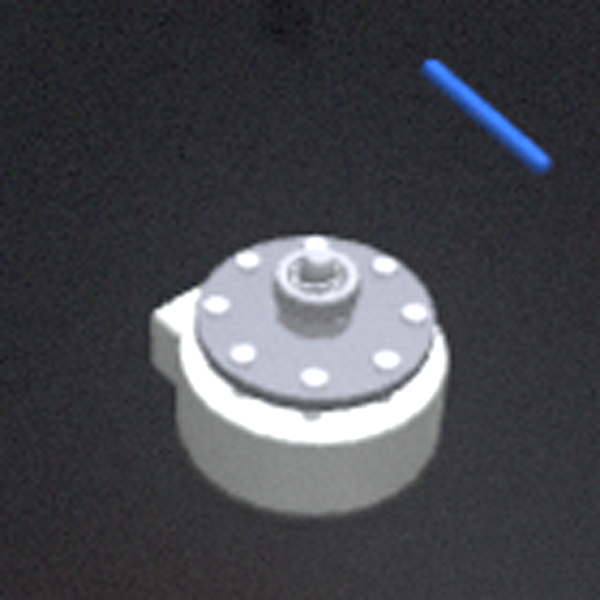

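The ring sits level on the boss around the stud (crop (316,290)), its top at about 0.108 m, and the gripper is clear of it.

```bash
python3 -c "
from rig import *;print(hand_in())"
```

```text
the job is handed in; nothing more can be done
None
```

The lock ring is screwed about 315° clockwise onto the stud, released and handed in at about 31 s; I estimate the clamp at 12–14 N from force and height readings, though the turning moment (about 0.18–0.19 N m) would suggest up to about 19 N, above the 18 N limit.

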